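Slide the laden stone tray across the gap onto the granite slab

ROBOT

A 6-joint arm with a two-finger parallel gripper is mounted at the origin on the work surface. World frame = base frame: x ahead of the robot, y to its left, z up, the work surface at z = 0. Lengths are in m, angles in rad, forces in N, time in s.
With the tool pointing down it reaches from about 0.35 to 0.85 m from the base axis. Payload 8.1 kg.
Tool frame: the origin (TCP) lies on the mounting face of the last link; the fingertips stand 186 mm ahead of it and the grasp point (between the pads) lies 167 mm ahead of it; z points along the fingers, y is the line along which they close (so a half turn about z gives the same grasp; the last joint's range is limited). The gripper opens to 93 mm and grips with 3 to 60 N. Pads are 15 mm wide; open, the fingers measure 128 mm over their backs; the gripper's body (75 mm by 188 mm) begins 65 mm behind the grasp point.
Start: joints at [-1.282, 0.13, 1.488, -0, 1.523, -0.085], TCP at [0.219, -0.559, 0.405] pointing down, gripper open.
Joint ranges: [-2.96, 2.96], [-0.89, 2.26], [0.02, 2.5], [-1.34, 4.48], [0, 2.73], [-2.66, 2.66]. Speed limits (rad/s): [2.39, 2.39, 2.79, 3.14, 3.14, 3.14].

INTERFACE

Orientations are given as a rotation vector (axis times angle).
In Python, from plant import * gives the robot as it stands. The module is installed in compiled form; this text tells all that it offers.
- The arm moves only by the tool arm_command, never from a script. Its argument "increments" is a list of rows, each a list of 6 numbers: the shift along the tool's x, y, z in units of 0.2 m (1.0 is 0.2 m), then the turn, a rotation vector about the tool's x, y, z in units of pi rad (1.0 is pi rad). A call has exactly 5 rows; each row is the pose to reach, as a shift and turn from the pose commanded when the call began, along the tool's axes at that moment, turning the shorter way round; what a row does not reach only later rows make up. A row lasts 1/8 s, in which the tool goes at most 62.5 mm and 10.7 degrees, less where a joint would pass 70% of its speed; a pose out of reach is approached as far as the arm can. A call with a number of a shift or a turn outside -1 to 1 is refused whole. A call with a gripper value outside its range is refused whole. "fingers" is the closure, from -1 (fully open) to 1 (shut), set as the call begins (left out, the last holds). The fingers move at their own pace and stop on an object; "force" is the grip in N (left out, the last holds). Time passes only in rows, so rows that repeat a pose let the fingers close, or fill a call up. It gives the time, the measured TCP pose, the force, the opening and the grip force at its end, in the units of the state.
- read_state(): the state, without advancing time (a new reading comes with each control period).
- read_camera(name): name is "scene" or "top"; returns a dict with "image" (400x640x3 uint8, red, green, blue), "fx", "fy", "cx", "cy" (pixels), "T" (4x4, takes a point from camera to world coordinates). Camera axes: x right, y down, z forward; pixel columns grow to the right and rows downward; lengths in m; the calibration is good to about 2 mm. A picture is of the moment at which its call begins. There is no depth.
- close_job(): hands the job in; it is judged then, once.
The state is a dict: "t": time; "q": joint angles; "dq": joint speeds; "joint_torque": joint torques, N m; "tool_pos": TCP position; "orientation": TCP orientation; "force": force on the tool from outside, world axes, zero at the start; "wrist_torque": the same for the moment, N m; "opening": finger opening in m; "gripper_force": force on a finger pad.
Only numpy, scipy, OpenCV 4.12 (cv2) and the standard library are available. Lean on these libraries where they do the work, as an engineer would, in place of code of your own. Each camera call takes 0.05 s, during which the arm holds its last target. There are 200 camera calls.

TASK

Slide the wooden tray with its jar of tiger's eye from the birch riser straight across the gap fully onto the black granite slab, until its rounded nose has been pressed gently but firmly home, square and flush, against the aluminium stop. Keep the tray level all the way: hold its tail down while the heavy nose is over the gap, do not let the tail droop once it leaves the riser, never lift the tray, and push no harder than about 15 N. Do not touch the jar and leave the bowl, the loupe and the tin alone.

Things in the scene. Friction and masses are not known exactly. Their poses are not given: they have to be found in the camera images.
- riser: Fixed pale birch block, 190 (x) by 180 (y) by 42 mm high, standing on the shelf board (z = 0). Origin: centre of its underside. Its x axis points across the gap towards the slab.
- riser_edge (a point): Middle of the riser's top edge at the gap, 42 mm above the shelf board; x axis points across the gap.
- slab: Fixed black granite slab, 200 (x) by 200 (y) by 40 mm high, so its top is 2 mm lower than the riser's. Origin: centre of its underside. Its x axis points away from the gap. The open gap to the riser is 74 to 91 mm wide in the middle; the slab may be turned up to 0.03 rad and shifted up to 6 mm sideways against the riser.
- slab_edge (a point): Middle of the slab's top edge at the gap, 40 mm above the shelf board; x axis points away from the gap.
- stop: Fixed rigid aluminium stop strip on the slab's far end, 15 (x) by 160 (y) by 22 mm high. Its flat face towards the gap is square to the slab's x axis and lies 183 mm beyond the slab's gap edge. Origin: foot of that face, in the middle, on the slab's top; x points away from the gap.
- stop_face (a point): Foot of the stop's contact face, in the middle, on the slab's top; same axes as the slab. The tray is home when tray_nose meets it.
- tray: Loose brown wooden tray, 170 (x) by 140 (y) mm, 0.28 kg; x points to the nose. Origin: centre of its flat underside. The front 125 mm is a solid deck 22 mm thick with a round recess (68 mm across, 6 mm deep) for the jar; the rear 45 mm is a bare ledge 8 mm thick, with an upright step between. Ledge top and step are faced with black rubber.
- tray_nose (a point): Foremost point of the tray, middle of its width, at the height of the underside, 85 mm ahead of the tray's origin. The nose's lower edge is rounded, radius 6 mm. Tray and jar together balance 55 to 62 mm behind the nose, so beyond that overhang the nose drops into the gap unless the ledge is held down.
- tray_ledge (a point): Middle of the ledge's upper face, 8 mm above the underside, 62.5 mm behind the origin; x to the nose. Its rubber pad yields 1 mm per 6 N, at most 4 mm. Holding the nose up over the gap takes up to 6 N down here (the weight varies). Once the nose is well on the slab and the tail leaves the riser, pressing here would instead tip the tail into the gap.
- tray_step (a point): Middle of the upright step face at the front of the ledge, 40 mm behind the tray's origin, 15 mm above the underside (face spans 8 to 22 mm, the full 140 mm width). It faces backwards: push here.
- jar: Loose glass jar of tumbled tiger's eye with a dark twist cap, 66 mm across and 66 mm high, about 0.3 to 0.5 kg, standing in the tray's recess 38 mm ahead of the tray's origin, so its cap is 82 mm above the tray's underside. Origin: centre of its underside.
- bowl: Loose blue ceramic bowl, 104 mm across and 45 mm high. Origin: centre of its underside. Leave alone.
- loupe: Loose aluminium loupe on a spring clip stand: base 68 mm across, 128 mm high. Origin: centre of its underside. Leave alone.
- tin: Loose flat round steel tin, 60 mm across and 22 mm high. Origin: centre of its underside. Leave alone.
Things that resemble listed ones, but are neither listed nor needed, are in the scene too. There is more than one size of the jar; the one meant has the size given above. There is more than one size of the tray; the one meant has the size given above.

How it is judged:
By the outcome, as a careful person would: the job done as asked, in the order asked, and still so for the second after the job is handed in, with the robot touching nothing.
It also fails if it takes over 70 s, if anything falls off the work surface, if the arm or the gripper's body presses on something with over 40 N, if the wrist force passes 120 N, or if a joint passes its speed limit or range.

## Working session

There is one attempt and no reset: what is moved stays moved. The work goes in short steps, Python scripts to look and compute and a tool call to move; the robot and the scene stay as the last step left them, time stands still between calls to the robot, and variables do not carry over. Pictures are saved under pics/ and viewed, at most 10 in all, crops included, and the job is handed in when it is done.

Besides the shell and the picture viewer there is one more tool, called after "Request:" by a JSON object that holds its "op" and its "data", one argument or row to a line. arm_command: Moves the arm, as the interface text tells. Shifts and turns lie within -1 to 1; 1 stands for 0.2 m of shift or pi rad of turn. Its arguments: {"type":"object","properties":{"increments":{"type":"array","items":{"type":"array","items":{"type":"number","minimum":-1,"maximum":1}}},"fingers":{"type":"number"},"force":{"type":"number"}},"required":["increments"]}

```bash
mkdir -p pics
python3 - <<'E'
from plant import *
import cv2,json
s=read_state();print(s['t'],s['tool_pos'],s['orientation'],s['force'])
for n in('scene','top'):
    c=read_camera(n);cv2.imwrite(f'pics/{n}0.png',c['image'][:,:,::-1]);print(n,c['fx'],c['fy'],c['cx'],c['cy'],c['T'].round(4).tolist())
E
```

```text
0.0 [ 0.21903907 -0.55833339  0.40368808] [-3.08503875e+00 -5.83372611e-01  3.21415623e-04] [-0.14255155  0.25980655  0.00510529]
scene 510.7507052542767 510.7507052542767 322.1985854374356 192.66854616546854 [[-0.6587, 0.6392, -0.397, 1.0284], [0.7524, 0.5532, -0.3576, 0.5075], [-0.0089, -0.5343, -0.8453, 1.0163], [0.0, 0.0, 0.0, 1.0]]
top 465.94677195498787 465.94677195498787 318.28648414333924 195.01109539854488 [[-0.0015, -0.9807, 0.1954, 0.3445], [-0.9998, 0.0049, 0.017, 0.1048], [-0.0176, -0.1954, -0.9806, 1.2499], [0.0, 0.0, 0.0, 1.0]]
```

View pics/scene0.png

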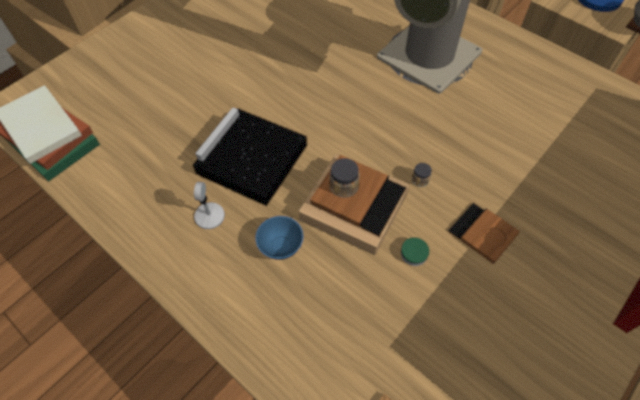

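View pics/top0.png

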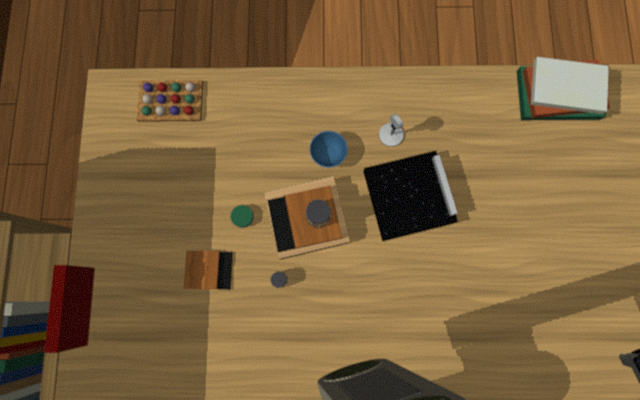

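The top view shows the tray with its jar on the riser at (307,218), the slab at (410,195) and the stop at (445,185). The look-alikes are a small tray at (208,270) and a small jar at (279,280). The ones I want are the larger tray on the riser and the jar in it at (318,212). Neighbours to leave alone are the tin (242,215), the bowl (328,149) and the loupe (392,132).

```bash
cat > h.py <<'E'
from plant import *
import cv2,numpy as np
from scipy.spatial.transform import Rotation as R
def ray(c,uv,z):
    uv=np.atleast_2d(uv).astype(float)
    d=np.c_[(uv[:,0]-c['cx'])/c['fx'],(uv[:,1]-c['cy'])/c['fy'],np.ones(len(uv))]@c['T'][:3,:3].T
    o=c['T'][:3,3]
    return (o+d*((z-o[2])/d[:,2])[:,None])
def big(m):
    cs,_=cv2.findContours(m.astype(np.uint8),cv2.RETR_EXTERNAL,cv2.CHAIN_APPROX_NONE)
    return max(cs,key=cv2.contourArea)
def rect(c,cnt,z):
    p=ray(c,cnt[:,0,:],z)[:,:2]
    (x,y),wh,a=cv2.minAreaRect((p*1000).astype(np.float32))
    return np.round([x,y,*wh,a],1), np.round(cv2.boxPoints(((x,y),wh,a)),1).tolist()
E
python3 - <<'E'
from h import *
c=read_camera('top');im=c['image'].astype(int);u=np.arange(640)[None,:];v=np.arange(400)[:,None]
r,g,b=im[...,0],im[...,1],im[...,2]
dark=im.max(2)<60
roi=lambda a,b_,c_,d:(u>=a)&(u<b_)&(v>=c_)&(v<d)
print('slab',rect(c,big(cv2.morphologyEx((dark&roi(355,465,145,245)).astype(np.uint8),cv2.MORPH_CLOSE,np.ones((5,5)))),.04))
print('ledge',rect(c,big(dark&roi(262,303,185,260)),.050))
grey=(im.max(2)-im.min(2)<30)&(im.max(2)>110)
print('stop',rect(c,big(grey&roi(425,465,145,225)),.062))
for p in [(275,225),(300,235),(270,192),(345,235),(445,185),(355,220)]:print(p,im[p[1],p[0]])
brown=(r-b>40)&(r<190)&roi(280,345,180,255)
crop=c['image'][130:260,230:470,::-1];cv2.imwrite('pics/crop1.png',cv2.resize(crop,None,fx=3.3,fy=3.3,interpolation=cv2.INTER_CUBIC))
q=read_state();print(R.from_rotvec(q['orientation']).as_matrix().round(3))
E
```

```text
slab (array([ 585.5, -113.8,  197.9,  202.9,   13.8]), [[465.20001220703125, -38.900001525878906], [513.5999755859375, -235.89999389648438], [705.7999877929688, -188.6999969482422], [657.4000244140625, 8.300000190734863]])
ledge (array([508.6, 222.8, 135.4,  43. ,  12. ]), [[437.8999938964844, 229.6999969482422], [446.8999938964844, 187.60000610351562], [579.2999877929688, 215.8000030517578], [570.2999877929688, 257.8999938964844]])
stop (array([ 608.7, -203.4,  161.2,   20.1,   13.9]), [[528.0999755859375, -213.10000610351562], [532.9000244140625, -232.60000610351562], [689.4000244140625, -193.8000030517578], [684.5, -174.3000030517578]])
(275, 225) [15 27 15]
(300, 235) [130  80  39]
(270, 192) [187 152 100]
(345, 235) [121  94  65]
(445, 185) [176 176 175]
(355, 220) [107  86  54]
[[ 0.931  0.365 -0.   ]
 [ 0.365 -0.931  0.001]
 [ 0.    -0.001 -1.   ]]
```

View pics/crop1.png

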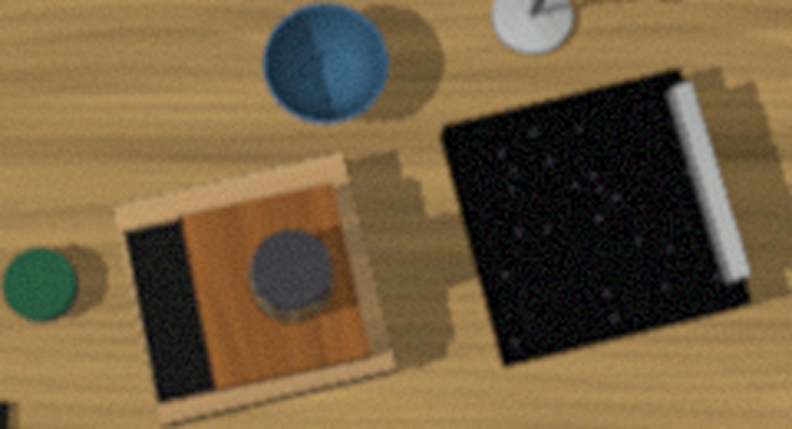

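The crop confirms the choice: the wanted tray lies on the riser with its black ledge on the left, crop (170,310), and the step at crop (200,300). The jar sits in its recess at (290,270), and the stop faces the tray at (705,180). Next I work out the approach.

```bash
cat >> h.py <<'E'
A=np.deg2rad(13.8)
def to(pos,yaw=np.pi/2+A):
    s=read_state();M=R.from_rotvec(s['orientation'])
    G=R.from_euler('ZX',[yaw,np.pi])
    print('now',np.round(s['tool_pos'],4),'t',round(s['t'],2),'F',np.round(s['force'],2))
    print('shift',(M.inv().apply(np.array(pos)-s['tool_pos'])/.2).round(3),'turn',((M.inv()*G).as_rotvec()/np.pi).round(3))
E
python3 -c "
from h import *
to([.5086,.2228,.36])"
```

```text
now [ 0.2191 -0.5584  0.4039] t 0.15 F [ 0.39 -0.73  0.28]
shift [ 2.774 -3.107  0.224] turn [-0.    -0.    -0.458]
```

Request:
{"op": "arm_command", "data": {
  "increments": [
    [0.18,-0.2,0,0,0,0],
    [0.36,-0.4,0,0,0,0],
    [0.54,-0.6,0,0,0,0],
    [0.72,-0.8,0,0,0,0],
    [0.9,-1,0,0,0,0]
  ],
  "fingers": -0.5
}}

```text
t: 0.78
tool_pos: [0.3139, -0.305, 0.4045]
orientation: [-3.087, -0.583, -0.0]
force: [1.2, -0.2, -0.3]
opening: 0.0699
gripper_force: 0.0
```

Request:
{"op": "arm_command", "data": {
  "increments": [
    [0.18,-0.2,0,0,0,0],
    [0.36,-0.4,0,0,0,0],
    [0.54,-0.6,0,0,0,0],
    [0.72,-0.8,0,0,0,0],
    [0.9,-1,0,0,0,0]
  ]
}}

```text
t: 1.4
tool_pos: [0.4083, -0.053, 0.4047]
orientation: [3.087, 0.584, 0.001]
force: [1.2, -1.0, 0.1]
opening: 0.0697
gripper_force: 0.0
```

Request:
{"op": "arm_command", "data": {
  "increments": [
    [0.18,-0.2,0,0,0,0],
    [0.36,-0.4,0,0,0,0],
    [0.54,-0.6,0,0,0,0],
    [0.72,-0.8,0,0,0,0],
    [0.9,-1,0,0,0,0]
  ]
}}

```text
t: 2.02
tool_pos: [0.503, 0.1991, 0.4045]
orientation: [3.087, 0.584, -0.0]
force: [1.2, 0.1, -0.2]
opening: 0.07
gripper_force: 0.0
```

Request:
{"op": "arm_command", "data": {
  "increments": [
    [0,0,0,0,0,-0.05],
    [0,0,0,0,0,-0.1],
    [0,0,0,0,0,-0.15],
    [0,0,0,0,0,-0.2],
    [0,0,0,0,0,-0.25]
  ]
}}

```text
t: 2.65
tool_pos: [0.5026, 0.1972, 0.4044]
orientation: [-2.624, -1.727, 0.001]
force: [-0.5, -0.7, -0.2]
opening: 0.0695
gripper_force: 0.0
```

Request:
{"op": "arm_command", "data": {
  "increments": [
    [0,0,0,0,0,-0.05],
    [0,0,0,0,0,-0.1],
    [0,0,0,0,0,-0.15],
    [0,0,0,0,0,-0.2],
    [0,0,0,0,0,-0.208]
  ]
}}

```text
t: 3.28
tool_pos: [0.5026, 0.1971, 0.4044]
orientation: [-1.937, -2.473, 0.001]
force: [-0.5, -0.2, 0.0]
opening: 0.0698
gripper_force: 0.0
```

```bash
python3 -c "
from h import *
to([.5086,.2228,.29]);print(read_state()['q'],read_state()['opening'])"
```

```text
now [0.5026 0.1971 0.4044] t 3.27 F [-0.49 -0.17  0.02]
shift [0.117 0.06  0.572] turn [-0.  0.  0.]
[ 2.78822145e-01 -3.17126989e-02  1.65622464e+00 -2.56686774e-05
  1.51764187e+00  3.66817626e-02] 0.06979394746557668
```

Request:
{"op": "arm_command", "data": {
  "increments": [
    [0.06,0.03,0,0,0,0],
    [0.12,0.06,0,0,0,0],
    [0.12,0.06,0.2,0,0,0],
    [0.12,0.06,0.4,0,0,0],
    [0.12,0.06,0.6,0,0,0]
  ]
}}

```text
t: 3.9
tool_pos: [0.5087, 0.2244, 0.2836]
orientation: [1.938, 2.472, 0.001]
force: [0.8, -0.8, -0.9]
opening: 0.0696
gripper_force: 0.0
```

Request:
{"op": "arm_command", "data": {
  "increments": [
    [0,0,0.05,0,0,0],
    [0,0,0.1,0,0,0],
    [0,0,0.13,0,0,0],
    [0,0,0.15,0,0,0],
    [0,0,0.15,0,0,0]
  ]
}}

```text
t: 4.53
tool_pos: [0.5088, 0.2234, 0.2552]
orientation: [1.937, 2.473, 0.001]
force: [0.8, -0.5, 0.5]
opening: 0.0697
gripper_force: 0.0
```

```bash
python3 -c "
from h import *
to([.5086,.2228,.246])
c=read_camera('scene');cv2.imwrite('pics/s2.png',cv2.resize(c['image'][110:270,260:460,::-1],None,fx=3.7,fy=3.7,interpolation=cv2.INTER_CUBIC))"
```

```text
now [0.5088 0.2234 0.2552] t 4.53 F [ 0.79 -0.5   0.53]
shift [-0.003 -0.002  0.046] turn [ 0. -0.  0.]
```

View pics/s2.png

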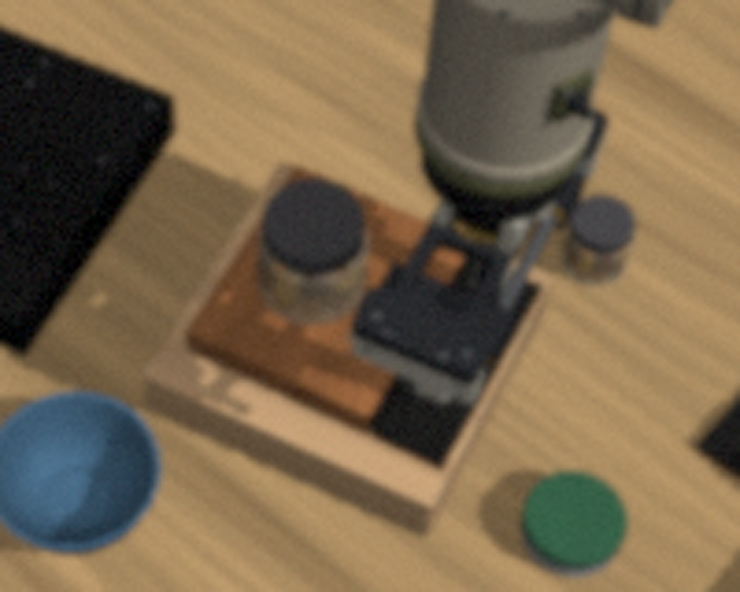

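The gripper hangs over the ledge, with its near fingertip at crop (440,395) behind the step. The jar at (315,240) is clear. Next I descend to touch the ledge.

Request:
{"op": "arm_command", "data": {
  "increments": [
    [0,0,0.03,0,0,0],
    [0,0,0.06,0,0,0],
    [0,0,0.08,0,0,0],
    [0,0,0.085,0,0,0],
    [0,0,0.09,0,0,0]
  ]
}}

```text
t: 5.2
tool_pos: [0.5087, 0.2234, 0.2367]
orientation: [1.937, 2.473, 0.0]
force: [-0.4, 1.0, 0.9]
opening: 0.0699
gripper_force: 0.0
```

Request:
{"op": "arm_command", "data": {
  "increments": [
    [0,0,0.002,0,0,0],
    [0,0,0.004,0,0,0],
    [0,0,0.006,0,0,0],
    [0,0,0.008,0,0,0],
    [0,0,0.008,0,0,0]
  ]
}}

```text
t: 5.82
tool_pos: [0.5087, 0.2234, 0.2356]
orientation: [1.937, 2.473, 0.0]
force: [-2.4, -0.8, 4.7]
opening: 0.0697
gripper_force: 2.5
```

Request:
{"op": "arm_command", "data": {
  "increments": [
    [0,0,-0.015,0,0,0],
    [-0.02,0,-0.015,0,0,0],
    [-0.04,0,-0.015,0,0,0],
    [-0.05,0,-0.015,0,0,0],
    [-0.05,0,-0.015,0,0,0]
  ]
}}

```text
t: 6.45
tool_pos: [0.5111, 0.2134, 0.238]
orientation: [-1.938, -2.473, 0.0]
force: [0.8, 0.2, 0.7]
opening: 0.07
gripper_force: 0.0
```

Request:
{"op": "arm_command", "data": {
  "increments": [
    [-0.005,0,0,0,0,0],
    [-0.01,0,0,0,0,0],
    [-0.015,0,0,0,0,0],
    [-0.02,0,0,0,0,0],
    [-0.025,0,0,0,0,0]
  ]
}}

```text
t: 7.08
tool_pos: [0.512, 0.2089, 0.2381]
orientation: [-1.937, -2.473, 0.0]
force: [-2.3, 3.9, 1.3]
opening: 0.0701
gripper_force: 2.1
```

Request:
{"op": "arm_command", "data": {
  "increments": [
    [0,0,0.005,0,0,0],
    [0,0,0.01,0,0,0],
    [0,0,0.015,0,0,0],
    [-0.01,0,0.015,0,0,0],
    [-0.02,0,0.015,0,0,0]
  ]
}}

```text
t: 7.7
tool_pos: [0.5134, 0.2054, 0.2357]
orientation: [-1.937, -2.473, -0.002]
force: [-3.0, 6.3, 5.6]
opening: 0.0696
gripper_force: 5.0
```

Request:
{"op": "arm_command", "data": {
  "increments": [
    [-0.02,0,0,0,0,0],
    [-0.04,0,0,0,0,0],
    [-0.06,-0.001,0,0,0,0],
    [-0.08,-0.002,0,0,0,0],
    [-0.1,-0.002,0,0,0,0]
  ]
}}

```text
t: 8.32
tool_pos: [0.5179, 0.1858, 0.2357]
orientation: [1.937, 2.473, 0.002]
force: [-1.0, 6.1, 3.9]
opening: 0.07
gripper_force: 4.9
```

Request:
{"op": "arm_command", "data": {
  "increments": [
    [-0.02,0,0.002,0,0,0],
    [-0.04,0,0.004,0,0,0],
    [-0.06,-0.001,0.004,0,0,0],
    [-0.08,-0.002,0.004,0,0,0],
    [-0.1,-0.002,0.004,0,0,0]
  ]
}}

```text
t: 8.95
tool_pos: [0.5226, 0.1666, 0.2356]
orientation: [1.936, 2.473, 0.005]
force: [-1.8, 9.0, 8.8]
opening: 0.0696
gripper_force: 6.6
```

```bash
cat >> h.py <<'E'
def look(name,x0=230):
    c=read_camera('top')
    cv2.imwrite(name,cv2.resize(c['image'][130:260,x0:x0+240,::-1],None,fx=3.3,fy=3.3,interpolation=cv2.INTER_CUBIC))
    return c
E
python3 -c "
from h import *
to([.5698,-.0498,.246]);look('pics/t3.png')"
```

```text
now [0.5226 0.1666 0.2356] t 8.95 F [-1.75  8.97  8.84]
shift [-1.107 -0.031 -0.053] turn [ 0.001 -0.     0.   ]
```

View pics/t3.png

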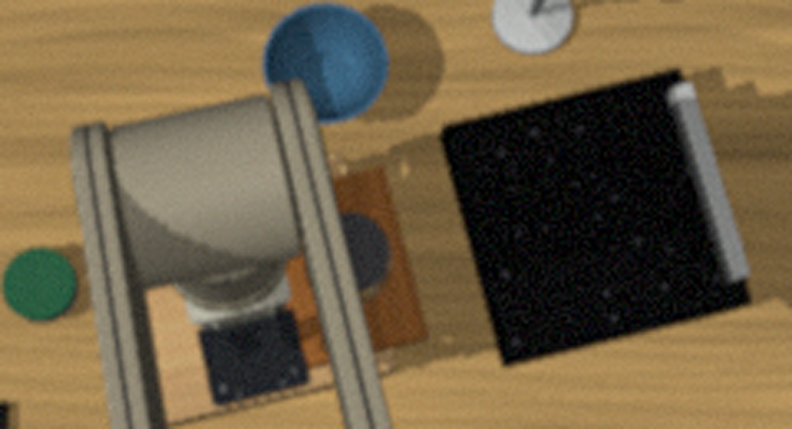

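The tray has moved about 44 mm. Its front edge runs crop (382,168)–(428,335), parallel to the slab edge (443,130)–(505,365), and the jar is in place at (365,250). I continue with the ledge held down.

Request:
{"op": "arm_command", "data": {
  "increments": [
    [-0.02,0,0,0,0,0],
    [-0.04,-0.001,0,0,0,0],
    [-0.06,-0.002,0,0,0,0],
    [-0.08,-0.002,0,0,0,0],
    [-0.1,-0.003,0,0,0,0]
  ]
}}

```text
t: 9.62
tool_pos: [0.5268, 0.1471, 0.2356]
orientation: [1.936, 2.473, 0.005]
force: [-2.0, 9.1, 7.3]
opening: 0.0696
gripper_force: 6.7
```

Request:
{"op": "arm_command", "data": {
  "increments": [
    [-0.02,0,0,0,0,0],
    [-0.04,-0.001,0,0,0,0],
    [-0.06,-0.002,0,0,0,0],
    [-0.08,-0.002,0,0,0,0],
    [-0.1,-0.003,0,0,0,0]
  ]
}}

```text
t: 10.25
tool_pos: [0.531, 0.1275, 0.2356]
orientation: [1.936, 2.473, 0.004]
force: [-2.5, 9.4, 9.0]
opening: 0.0699
gripper_force: 6.8
```

Request:
{"op": "arm_command", "data": {
  "increments": [
    [-0.02,0,0,0,0,0],
    [-0.04,-0.001,0,0,0,0],
    [-0.06,-0.002,0,0,0,0],
    [-0.08,-0.002,0,0,0,0],
    [-0.1,-0.003,0,0,0,0]
  ]
}}

```text
t: 10.88
tool_pos: [0.5352, 0.1081, 0.2357]
orientation: [1.936, 2.473, 0.005]
force: [-2.2, 8.4, 8.8]
opening: 0.07
gripper_force: 5.9
```

Request:
{"op": "arm_command", "data": {
  "increments": [
    [-0.02,0,0,0,0,0],
    [-0.04,-0.001,0,0,0,0],
    [-0.06,-0.002,0,0,0,0],
    [-0.08,-0.002,0,0,0,0],
    [-0.1,-0.003,0,0,0,0]
  ]
}}

```text
t: 11.5
tool_pos: [0.5396, 0.0885, 0.2358]
orientation: [1.936, 2.473, 0.005]
force: [-1.8, 10.3, 9.3]
opening: 0.0697
gripper_force: 6.1
```

```bash
python3 -c "
from h import *
to([.5698,-.0498,.246]);look('pics/t4.png')
c=read_camera('scene');cv2.imwrite('pics/s4.png',cv2.resize(c['image'][90:250,180:420,::-1],None,fx=3.3,fy=3.3,interpolation=cv2.INTER_CUBIC))"
```

```text
now [0.5396 0.0885 0.2358] t 11.5 F [-1.79 10.29  9.29]
shift [-0.707 -0.019 -0.052] turn [ 0.001 -0.     0.001]
```

View pics/s4.png

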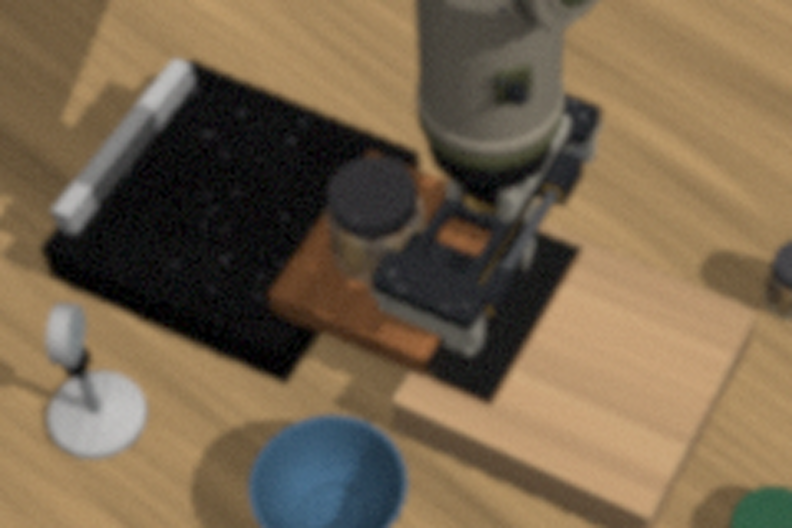

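The scene view shows the nose resting on the slab at crop (275,300), the tail still on the riser at (490,395), and the tray level with the jar upright. Now I release the press, backing off before I raise, and then push only on the step.

Request:
{"op": "arm_command", "data": {
  "increments": [
    [0.005,0,-0.003,0,0,0],
    [0.015,0,-0.006,0,0,0],
    [0.02,0,-0.012,0,0,0],
    [0.02,0,-0.018,0,0,0],
    [0.02,0,-0.018,0,0,0]
  ]
}}

```text
t: 12.22
tool_pos: [0.5374, 0.0915, 0.2373]
orientation: [-1.936, -2.472, 0.001]
force: [0.5, -0.4, -0.1]
opening: 0.0698
gripper_force: 0.0
```

Request:
{"op": "arm_command", "data": {
  "increments": [
    [-0.005,0,0,0,0,0],
    [-0.01,0,0,0,0,0],
    [-0.015,0,0,0,0,0],
    [-0.025,0,0,0,0,0],
    [-0.035,0,0,0,0,0]
  ]
}}

```text
t: 12.85
tool_pos: [0.5394, 0.085, 0.2378]
orientation: [-1.937, -2.473, -0.001]
force: [-0.6, 3.5, -0.9]
opening: 0.07
gripper_force: 1.9
```

Request:
{"op": "arm_command", "data": {
  "increments": [
    [-0.02,0,0,0,0,0],
    [-0.04,-0.001,0,0,0,0],
    [-0.06,-0.002,0,0,0,0],
    [-0.08,-0.002,0,0,0,0],
    [-0.1,-0.003,0,0,0,0]
  ]
}}

```text
t: 13.48
tool_pos: [0.5438, 0.0648, 0.2379]
orientation: [-1.937, -2.473, 0.0]
force: [-0.3, 3.0, -2.1]
opening: 0.0697
gripper_force: 1.4
```

Request:
{"op": "arm_command", "data": {
  "increments": [
    [-0.02,0,0,0,0,0],
    [-0.04,-0.001,0,0,0,0],
    [-0.06,-0.002,0,0,0,0],
    [-0.08,-0.002,0,0,0,0],
    [-0.1,-0.003,0,0,0,0]
  ]
}}

```text
t: 14.1
tool_pos: [0.548, 0.0454, 0.238]
orientation: [1.937, 2.473, 0.0]
force: [-1.4, 3.7, -2.1]
opening: 0.0695
gripper_force: 1.5
```

Request:
{"op": "arm_command", "data": {
  "increments": [
    [-0.02,0,0.001,0,0,0],
    [-0.04,-0.001,0.002,0,0,0],
    [-0.06,-0.002,0.003,0,0,0],
    [-0.08,-0.002,0.003,0,0,0],
    [-0.1,-0.003,0.003,0,0,0]
  ]
}}

```text
t: 14.72
tool_pos: [0.5523, 0.0259, 0.2376]
orientation: [1.937, 2.473, 0.001]
force: [-0.1, 5.9, 1.9]
opening: 0.0698
gripper_force: 2.6
```

Request:
{"op": "arm_command", "data": {
  "increments": [
    [-0.02,0,0,0,0,0],
    [-0.04,-0.001,0,0,0,0],
    [-0.06,-0.002,0,0,0,0],
    [-0.08,-0.002,0,0,0,0],
    [-0.1,-0.003,0,0,0,0]
  ]
}}

```text
t: 15.35
tool_pos: [0.5565, 0.0064, 0.2376]
orientation: [1.937, 2.473, 0.001]
force: [-0.9, 4.9, 0.6]
opening: 0.0699
gripper_force: 2.6
```

```bash
python3 -c "
from h import *
to([.5698,-.0498,.246]);look('pics/t5.png',260)"
```

```text
now [0.5565 0.0064 0.2376] t 15.35 F [-0.85  4.85  0.56]
shift [-0.289 -0.003 -0.042] turn [ 0. -0.  0.]
```

View pics/t5.png

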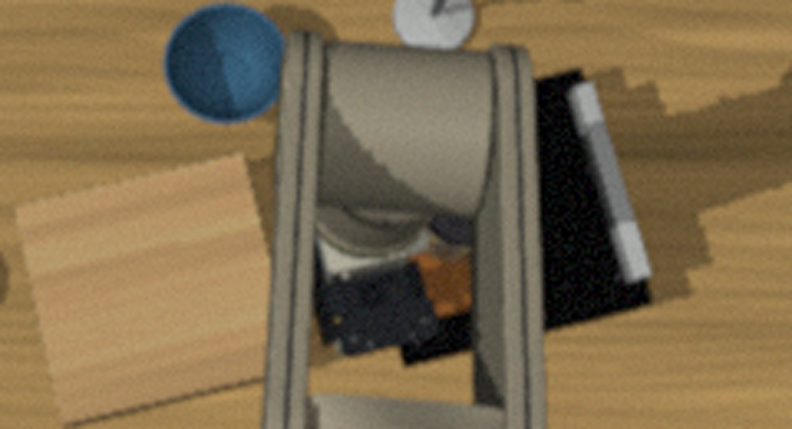

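The arm hides most of the tray, but the riser at crop (145,290) is empty, so the tail has left it. About 70 mm remain to the stop at (610,180).

Request:
{"op": "arm_command", "data": {
  "increments": [
    [-0.02,0,0,0,0,0],
    [-0.04,0,0,0,0,0],
    [-0.06,0,0,0,0,0],
    [-0.08,0,0,0,0,0],
    [-0.1,0,0,0,0,0]
  ]
}}

```text
t: 16.02
tool_pos: [0.5613, -0.0129, 0.2376]
orientation: [-1.937, -2.473, -0.001]
force: [-1.4, 4.8, 2.7]
opening: 0.0697
gripper_force: 2.8
```

Request:
{"op": "arm_command", "data": {
  "increments": [
    [-0.02,0,0,0,0,0],
    [-0.04,0,0,0,0,0],
    [-0.06,0,0,0,0,0],
    [-0.08,0,0,0,0,0],
    [-0.1,0,0,0,0,0]
  ]
}}

```text
t: 16.65
tool_pos: [0.5661, -0.0323, 0.2376]
orientation: [-1.937, -2.473, -0.001]
force: [-1.6, 5.4, 2.3]
opening: 0.0695
gripper_force: 2.9
```

Request:
{"op": "arm_command", "data": {
  "increments": [
    [-0.02,0,0,0,0,0],
    [-0.04,0,0,0,0,0],
    [-0.06,0,0,0,0,0],
    [-0.08,0,0,0,0,0],
    [-0.09,0,0,0,0,0]
  ]
}}

```text
t: 17.27
tool_pos: [0.5704, -0.0498, 0.2376]
orientation: [-1.937, -2.473, -0.001]
force: [-2.2, 6.3, 2.3]
opening: 0.0698
gripper_force: 3.0
```

Request:
{"op": "arm_command", "data": {
  "increments": [
    [-0.005,0,0,0,0,0],
    [-0.01,0,0,0,0,0],
    [-0.015,0,0,0,0,0],
    [-0.02,0,0,0,0,0],
    [-0.025,0,0,0,0,0]
  ]
}}

```text
t: 17.9
tool_pos: [0.5715, -0.0545, 0.2376]
orientation: [-1.937, -2.473, -0.001]
force: [-0.9, 6.3, 2.7]
opening: 0.0696
gripper_force: 3.0
```

Request:
{"op": "arm_command", "data": {
  "increments": [
    [-0.004,0,0,0,0,0],
    [-0.008,0,0,0,0,0],
    [-0.012,0,0,0,0,0],
    [-0.016,0,0,0,0,0],
    [-0.02,0,0,0,0,0]
  ]
}}

```text
t: 18.52
tool_pos: [0.5725, -0.0584, 0.2376]
orientation: [-1.937, -2.473, -0.001]
force: [-1.3, 5.5, 2.4]
opening: 0.0698
gripper_force: 3.0
```

Request:
{"op": "arm_command", "data": {
  "increments": [
    [-0.002,0,0,0,0,0],
    [-0.004,0,0,0,0,0],
    [-0.006,0,0,0,0,0],
    [-0.008,0,0,0,0,0],
    [-0.01,0,0,0,0,0]
  ]
}}

```text
t: 19.15
tool_pos: [0.5729, -0.0603, 0.2376]
orientation: [-1.937, -2.473, -0.001]
force: [-1.2, 5.6, 3.1]
opening: 0.0699
gripper_force: 3.0
```

Request:
{"op": "arm_command", "data": {
  "increments": [
    [-0.002,0,0,0,0,0],
    [-0.004,0,0,0,0,0],
    [-0.006,0,0,0,0,0],
    [-0.008,0,0,0,0,0],
    [-0.008,0,0,0,0,0]
  ]
}}

```text
t: 19.77
tool_pos: [0.5733, -0.0619, 0.2376]
orientation: [-1.937, -2.473, -0.001]
force: [-2.2, 5.3, 3.0]
opening: 0.07
gripper_force: 2.8
```

Request:
{"op": "arm_command", "data": {
  "increments": [
    [-0.002,0,0,0,0,0],
    [-0.004,0,0,0,0,0],
    [-0.006,0,0,0,0,0],
    [-0.007,0,0,0,0,0],
    [-0.007,0,0,0,0,0]
  ]
}}

```text
t: 20.4
tool_pos: [0.5737, -0.0633, 0.2376]
orientation: [-1.937, -2.473, -0.001]
force: [-1.8, 5.6, 3.0]
opening: 0.0697
gripper_force: 2.9
```

Request:
{"op": "arm_command", "data": {
  "increments": [
    [-0.001,0,0,0,0,0],
    [-0.002,0,0,0,0,0],
    [-0.004,0,0,0,0,0],
    [-0.005,0,0,0,0,0],
    [-0.005,0,0,0,0,0]
  ]
}}

```text
t: 21.02
tool_pos: [0.5739, -0.0642, 0.2376]
orientation: [-1.937, -2.473, -0.001]
force: [-2.4, 6.9, 3.1]
opening: 0.0697
gripper_force: 2.9
```

```bash
python3 -c "
from h import *
to([.605,-.193,.246])
c=read_camera('scene');cv2.imwrite('pics/s6.png',cv2.resize(c['image'][90:220,170:350,::-1],None,fx=4.4,fy=4.4,interpolation=cv2.INTER_CUBIC))"
```

```text
now [ 0.5739 -0.0642  0.2376] t 21.02 F [-2.38  6.91  3.14]
shift [-0.662 -0.003 -0.042] turn [ 0. -0.  0.]
```

View pics/s6.png

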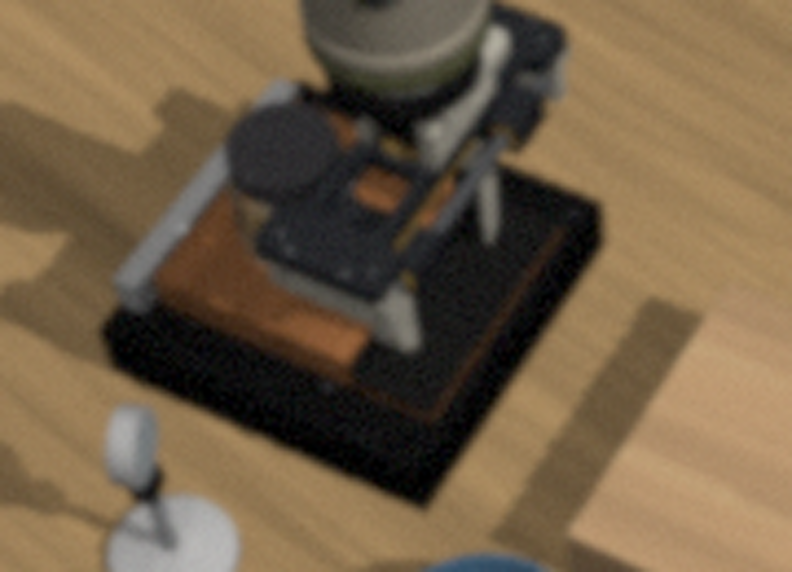

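The nose at crop (160,275) is now nearly against the stop (150,270), and the tray is level and square on the slab. I creep on until the force rises.

Request:
{"op": "arm_command", "data": {
  "increments": [
    [-0.001,0,0,0,0,0],
    [-0.002,0,0,0,0,0],
    [-0.003,0,0,0,0,0],
    [-0.004,0,0,0,0,0],
    [-0.005,0,0,0,0,0]
  ]
}}

```text
t: 21.7
tool_pos: [0.5741, -0.0652, 0.2376]
orientation: [-1.937, -2.473, -0.001]
force: [-1.5, 5.9, 2.9]
opening: 0.0698
gripper_force: 3.0
```

Request:
{"op": "arm_command", "data": {
  "increments": [
    [-0.001,0,0,0,0,0],
    [-0.002,0,0,0,0,0],
    [-0.003,0,0,0,0,0],
    [-0.004,0,0,0,0,0],
    [-0.005,0,0,0,0,0]
  ]
}}

```text
t: 22.32
tool_pos: [0.5744, -0.0661, 0.2376]
orientation: [-1.937, -2.473, -0.001]
force: [-2.4, 5.6, 1.9]
opening: 0.0698
gripper_force: 3.0
```

Request:
{"op": "arm_command", "data": {
  "increments": [
    [-0.001,0,0,0,0,0],
    [-0.002,0,0,0,0,0],
    [-0.003,0,0,0,0,0],
    [-0.004,0,0,0,0,0],
    [-0.005,0,0,0,0,0]
  ]
}}

```text
t: 22.95
tool_pos: [0.5746, -0.0671, 0.2376]
orientation: [-1.937, -2.473, -0.001]
force: [-2.1, 6.0, 3.1]
opening: 0.0696
gripper_force: 3.0
```

Request:
{"op": "arm_command", "data": {
  "increments": [
    [-0.001,0,0,0,0,0],
    [-0.002,0,0,0,0,0],
    [-0.003,0,0,0,0,0],
    [-0.004,0,0,0,0,0],
    [-0.005,0,0,0,0,0]
  ]
}}

```text
t: 23.58
tool_pos: [0.5748, -0.0675, 0.2376]
orientation: [-1.936, -2.472, -0.002]
force: [-2.8, 9.7, 4.7]
opening: 0.0697
gripper_force: 5.0
```

Force is rising, so the nose is on the stop.

Request:
{"op": "arm_command", "data": {
  "increments": [
    [-0.001,0,0,0,0,0],
    [-0.001,0,0,0,0,0],
    [-0.002,0,0,0,0,0],
    [-0.002,0,0,0,0,0],
    [-0.002,0,0,0,0,0]
  ]
}}

```text
t: 24.2
tool_pos: [0.5748, -0.0676, 0.2376]
orientation: [-1.936, -2.472, -0.002]
force: [-3.7, 9.7, 5.7]
opening: 0.0695
gripper_force: 5.6
```

Request:
{"op": "arm_command", "data": {
  "increments": [
    [-0.001,0,0,0,0,0],
    [-0.001,0,0,0,0,0],
    [-0.002,0,0,0,0,0],
    [-0.002,0,0,0,0,0],
    [-0.002,0,0,0,0,0]
  ]
}}

```text
t: 24.82
tool_pos: [0.5748, -0.0677, 0.2376]
orientation: [-1.935, -2.472, -0.003]
force: [-3.4, 12.7, 6.3]
opening: 0.07
gripper_force: 6.4
```

It is pressed home at about 13 N. I back off straight, then rise.

Request:
{"op": "arm_command", "data": {
  "increments": [
    [0.005,0,0,0,0,0],
    [0.015,0,0,0,0,0],
    [0.035,0,0,0,0,0],
    [0.06,0,0,0,0,0],
    [0.06,0,-0.05,0,0,0]
  ]
}}

```text
t: 25.45
tool_pos: [0.5715, -0.0571, 0.2467]
orientation: [-1.936, -2.472, 0.002]
force: [0.1, -0.3, -0.8]
opening: 0.0697
gripper_force: 0.0
```

Request:
{"op": "arm_command", "data": {
  "increments": [
    [0,0,-0.15,0,0,0],
    [0,0,-0.35,0,0,0],
    [0,0,-0.6,0,0,0],
    [0.3,0,-0.7,0,0,0],
    [0.6,0,-0.7,0,0,0]
  ]
}}

```text
t: 26.08
tool_pos: [0.5438, 0.0596, 0.3912]
orientation: [1.937, 2.467, 0.006]
force: [0.1, 0.1, 0.3]
opening: 0.0696
gripper_force: 0.0
```

Request:
{"op": "arm_command", "data": {
  "increments": [
    [0.25,0,0,0,0,0],
    [0.5,0,0,0,0,0],
    [0.75,0,0,0,0,0],
    [1,0,0,0,0,0],
    [1,0,0,0,0,0]
  ]
}}

```text
t: 26.7
tool_pos: [0.4944, 0.2561, 0.3882]
orientation: [-1.932, -2.477, -0.002]
force: [0.7, -0.0, -0.8]
opening: 0.0701
gripper_force: 0.0
```

```bash
python3 -c "
from h import *
to([.605,-.193,.246]);look('pics/t7.png',260)"
```

```text
now [0.4944 0.2561 0.3882] t 26.7 F [ 0.74 -0.01 -0.8 ]
shift [-2.313 -0.012  0.709] turn [ 0.    -0.     0.002]
```

View pics/t7.png

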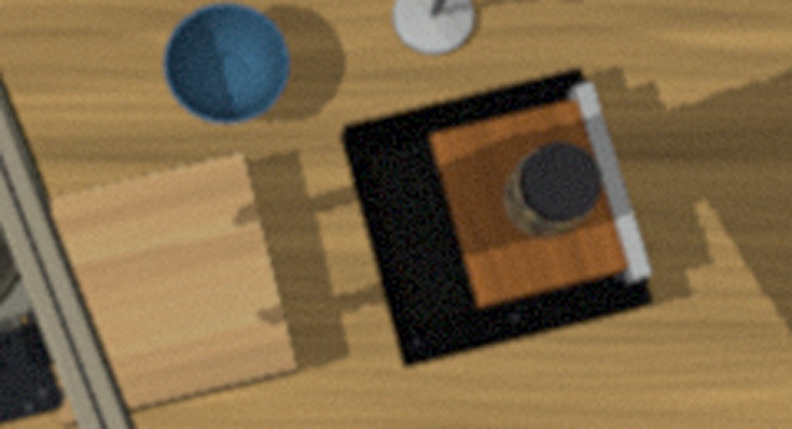

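The tray lies flush along the stop, with its nose edge running crop (575,100)–(628,272) against the strip (585,95)–(640,275). The jar stands upright in place at (560,180), and nothing else has moved. I'm handing in.

```bash
python3 -c "
from plant import *
print(close_job())"
```

```text
the job is handed in; nothing more can be done
None
```

The tray and its jar are fully on the granite slab with the nose pressed home, square and flush, against the aluminium stop at about 13 N; the arm touched nothing else, and the job is handed in at about 27 s.

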